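# Draw the scrapped plate along the sprung tray and off its edge into the scrap bin

## Task

The plate with the missing corner is scrap: press your fingertips on top of it, slide it out along its lane of the parts tray and over the tray's open edge, so that it drops into the scrap bin below and stays there. Slide it, do not lift it, and never bear on the plate or the springy tray with more than 15 N. Leave the whole plate in its place in the other lane, and do not disturb the can, the jar and the wrench.

Things in the scene. Friction and masses are not known exactly. Their poses are not given: they have to be found in the camera images.
- stand: Fixed post with a light aluminium tray (185 x 255 mm) of two lanes. Origin on the bench under the tray's middle; x across the lanes, y along them to the open edge, z up. Tray floor about 150 mm up (2 mm either way), level when unloaded, 4 mm thick. Lanes are 85 mm wide, centred at x = -45 and x = +45. Walls 14 mm high, 5 mm thick: the back (inner face y = -125), both sides, and between the lanes.
- edge (a point): Middle of the tray's open edge at floor height, tray unloaded (stand frame x 0, y 125, z 150 mm); the point stays when the tray tips. The lanes have no wall here. Oily metal: a plate slides on the tray with friction about 0.2, less than fingertips have on the plate.
- hinge (a point): Middle of the sprung hinge under the tray's back end (stand frame x 0, y -155, z 150 mm), axis along the stand's x. Pressed down, the whole tray tips about it, open edge down, at about 60 N m per rad: a press yields little near the back (about 10 N per mm at y = -78) and much near the open edge (about 0.8 N per mm); it springs back when let go.
- scrap_mid (a point): Scrap plate, dark mill-finish steel, 80 x 100 x 8 mm (x, y, z), 0.5 kg, flat in either lane, back edge 1 to 4 mm from the back wall, 2.5 mm play at each side, so no finger fits behind or beside it. A 35 x 35 mm corner is missing at its +x +y end (towards the open edge). Point: middle of the full rectangle, 4 mm under the top face; axes as the stand's. Its centre of mass is 6 mm further back.
- sound_mid (a point): The whole plate, same steel, 80 x 100 x 8 mm, no corner missing, about 0.5 kg, lying in the other lane in the same way. The point is its middle, half-way up. It stays there.
- bin: Open grey plastic scrap bin, fixed on the bench below the tray's open edge, 215 x 185 x 85 mm high (x, y, z), walls and floor 4 mm. Origin at the centre of its underside; its axes run as the stand's. It begins some 3 to 12 mm behind the tray's edge and reaches some 175 mm beyond it.
- can_mid (a point): Bystander: standing spray can, 54 mm across, 170 mm high, on the bench behind the tray's back end; the point is half-way up.
- jar_mid (a point): Bystander: standing clear jar, 64 mm across, 85 mm high, on the bench on the far side of the tray; the point is half-way up.
- wrench: Bystander: wrench 180 mm long lying on the bench to the left beyond the bin; origin under its middle, x along it.
There are look-alikes about, which are no part of the job. What is shaped like the part that bears scrap_mid but orange is not meant. Leave any yellow look-alike of the part that bears sound_mid alone.

How it is judged:
By the outcome, as a careful person would: the job done as asked, in the order asked, and still so for the second after the job is handed in, with the robot touching nothing.
It also fails if it takes over 64 s, if anything falls off the work surface, if the arm or the gripper's body presses on something with over 40 N, if the wrist force passes 120 N, or if a joint passes its speed limit or range.

## Robot

A 7-joint arm with a two-finger parallel gripper is mounted at the origin on the work surface. World frame = base frame: x ahead of the robot, y to its left, z up, the work surface at z = 0. Lengths are in m, angles in rad, forces in N, time in s.
With the tool pointing down it reaches from about 0.425 to 0.95 m from the base axis. Payload 16.7 kg.
Tool frame: the origin (TCP) lies at the very end of the fingers, on their centre line; the grasp point (between the pads) lies 19 mm behind it; z points along the fingers, y is the direction in which the jaws open and shut (so a half turn about z gives the same grasp; the last joint's range is limited). The gripper opens to 94 mm and grips with 3 to 60 N. Pads are 16 mm wide; open, the fingers measure 119 mm over their backs; the gripper's body (75 mm by 177 mm) begins 78 mm behind the grasp point.
Start: joints at [1.091, 0.426, 0.074, 1.606, -0.034, 1.111, -0.067], TCP at [0.219, -0.639, 0.205] pointing down, gripper open.
Joint ranges: [-2.85, 2.85], [-0.5, 2.14], [-1.23, 1.37], [0.21, 2.46], [-1.02, 4.16], [0.16, 2.05], [-2.73, 2.73]. Speed limits (rad/s): [1.89, 1.89, 2.39, 2.39, 3.01, 3.01, 3.01].

## Interface

Orientations are given as a 3x3 rotation matrix whose columns are the frame's x, y, z axes.
In Python, from bench import r gives the robot as it stands.
- The arm moves only by the shell command python3 -m handwheel 'ROWS' [FORCE]. ROWS is JSON, a list of rows, each a list of 7 numbers: the shift along the tool's x, y, z in m, then the turn, a rotation vector about the tool's x, y, z in degrees, then the opening, from 0 (shut) to 1 (fully open). In form: [[tx, ty, tz, wx, wy, wz, hand], ...]. A call has 1 to 20 rows; each row shifts and turns the commanded pose from where the row before left it, along the tool's axes as they then stand; what a row does not reach is not made up. A row lasts 1/12 s, in which the tool goes at most 41.7 mm and 7.16 degrees, less where a joint would pass 70% of its speed; a pose out of reach is approached as far as the arm can. A call is refused whole if a number of a shift passes 0.0417 or a number of a turn 7.16, either way. A call with a gripper value outside its range is refused whole. The fingers move at their own pace and stop on an object; FORCE is the grip in N (left out, the last holds). Time passes only in rows, so rows that do not move let the fingers close. It gives the time, the measured TCP pose, the force and the opening at its end, in the units of the state.
- r.sense(): the state, without advancing time (a new reading comes with each control period).
- r.read_camera(name): name is "scene" or "top"; returns a dict with "img" (420x560x3 uint8, red, green, blue), "fx", "fy", "cx", "cy" (pixels), "eye" and "orientation" of the camera in the world. Camera axes: x right, y down, z forward; pixel columns grow to the right and rows downward; lengths in m; the calibration is good to about 2 mm. A picture is of the moment at which its call begins. There is no depth.
- r.hand_in(): hands the job in, once; it reports no verdict.
The state is a dict: "time_s": time; "qpos": joint angles; "joint_velocities": joint speeds; "joint_efforts": joint torques, N m; "tool_pos": TCP position; "eef_rot": TCP orientation; "force": force on the tool from outside, world axes, zero at the start; "ft_torque": the same for the moment, N m; "finger_gap": finger opening in m.
Only numpy, scipy, OpenCV 4.12 (cv2) and the standard library are available. Lean on these libraries where they do the work, as an engineer would, in place of code of your own. Each camera call takes 0.05 s, during which the arm holds its last target.

## Working session

There is one attempt and no reset: what is moved stays moved. The work goes in short steps, Python scripts to look and compute and a shell command to move; the robot and the scene stay as the last step left them, time stands still between calls to the robot, and variables do not carry over. Pictures are saved under pics/ and viewed, and the job is handed in when it is done.

```bash
ls; mkdir -p pics; python3 - <<'E'
from bench import r
import cv2, numpy as np
s=r.sense()
for k,v in s.items(): print(k,np.round(v,4).tolist())
for n in("scene","top"):
    c=r.read_camera(n); cv2.imwrite(f"pics/{n}0.png",c["img"][:,:,::-1])
    print(n,c["fx"],c["fy"],c["cx"],c["cy"],np.round(c["eye"],4).tolist(),np.round(c["orientation"],4).tolist())
E
```

```text
pics
time_s 0.0
qpos [1.0915, 0.4267, 0.0738, 1.6066, -0.0341, 1.1108, -0.0671]
joint_velocities [-0.0001, 0.001, -0.0017, 0.0002, -0.0004, 0.001, 0.0008]
joint_efforts [-0.0002, -93.582, 3.6661, -45.4182, -0.0489, 0.0203, 0.0001]
tool_pos [0.2184, -0.6382, 0.2048]
eef_rot [[0.9461, 0.3238, -0.0005], [0.3238, -0.9461, 0.0012], [-0.0001, -0.0012, -1.0]]
force [-0.6159, 0.3645, 0.2446]
ft_torque [0.0281, 0.013, 0.0417]
finger_gap 0.0937
scene 487.755636955945 487.755636955945 268.30031619826616 210.58967091317646 [1.1766, 0.6403, 1.4368] [[-0.7055, 0.5996, -0.3777], [0.7086, 0.6022, -0.3677], [0.0069, -0.5271, -0.8498]]
top 500.40640995944557 500.40640995944557 276.7851387673966 214.81444578592004 [0.3785, 0.0454, 1.4761] [[0.0098, -0.9885, 0.1509], [-0.9999, -0.01, -0.0008], [0.0023, -0.1509, -0.9886]]
```

View pics/scene0.png

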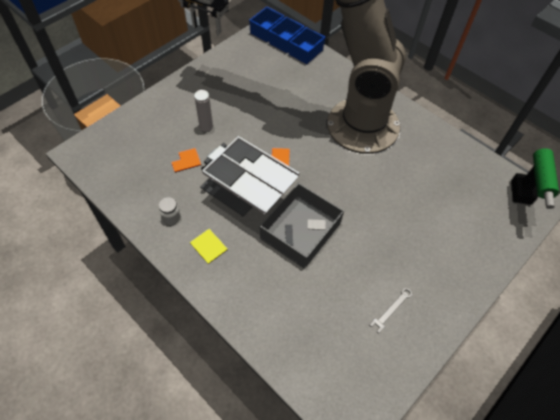

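View pics/top0.png

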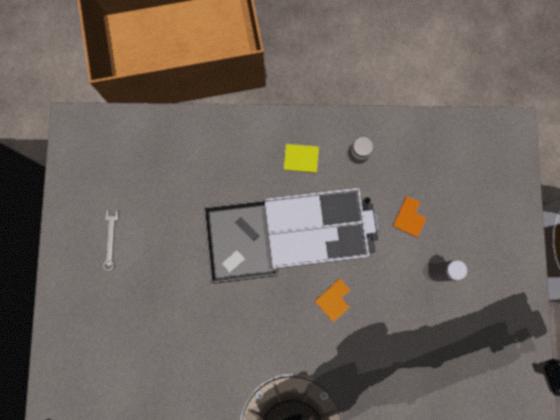

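```bash
python3 - <<'E'
from bench import r
import cv2, numpy as np
c=cv2.imread("pics/top0.png")[180:290,195:390]
cv2.imwrite("pics/top0c.png",cv2.resize(c,None,fx=4,fy=4,interpolation=cv2.INTER_CUBIC))
c=cv2.imread("pics/scene0.png")[125:270,195:350]
cv2.imwrite("pics/scene0c.png",cv2.resize(c,None,fx=4,fy=4,interpolation=cv2.INTER_CUBIC))
E
```

```text
(no output)
```

View pics/top0c.png

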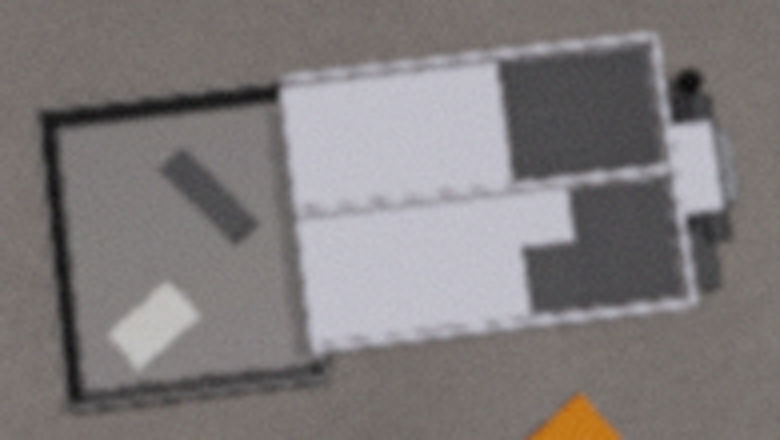

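View pics/scene0c.png

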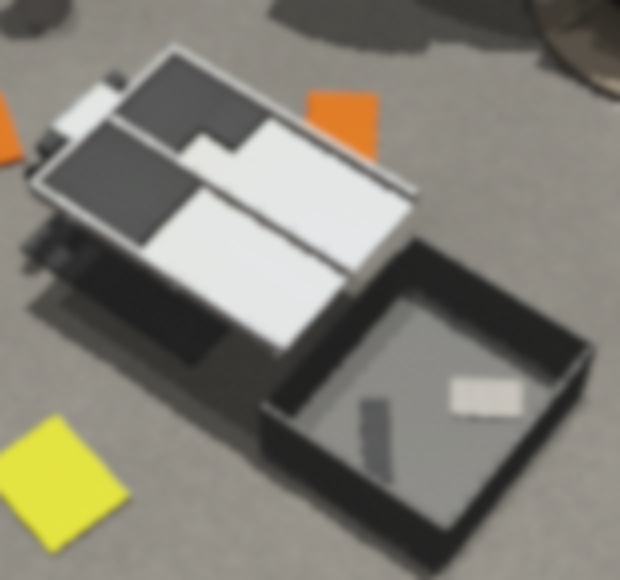

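```bash
cat > h.py <<'E'
import numpy as np,cv2
from bench import r
CAM={n:None for n in("scene","top")}
def cast(c,u,v,z):
    d=np.array([(u-c["cx"])/c["fx"],(v-c["cy"])/c["fy"],1.]); R=np.array(c["orientation"]); e=np.array(c["eye"])
    d=R@d; return e+d*(z-e[2])/d[2]
def proj(c,p):
    q=np.array(c["orientation"]).T@(np.array(p)-np.array(c["eye"])); return np.array([c["fx"]*q[0]/q[2]+c["cx"],c["fy"]*q[1]/q[2]+c["cy"]])
def frame(rect):  # angle of stand y from world y, centre
    pass
E
python3 - <<'E'
from h import *
for n,(x0,y0,x1,y1) in dict(top=(255,180,375,275),scene=(195,130,302,215)).items():
    c=r.read_camera(n); im=c["img"]; g=cv2.cvtColor(im,cv2.COLOR_RGB2GRAY); hsv=cv2.cvtColor(im,cv2.COLOR_RGB2HSV)
    m=np.zeros_like(g); m[y0:y1,x0:x1]=255
    dark=((g<85)&(m>0)).astype(np.uint8)
    dark=cv2.morphologyEx(dark,cv2.MORPH_OPEN,np.ones((3,3),np.uint8))
    cs,_=cv2.findContours(dark,cv2.RETR_EXTERNAL,cv2.CHAIN_APPROX_NONE)
    print(n)
    for k in cs:
        a=cv2.contourArea(k)
        if a<300: continue
        P=np.array([cast(c,u,v,0.158)[:2] for u,v in k[:,0]],np.float32)*1000
        # half pixel boundary growth ignored
        (cx,cy),wh,ang=cv2.minAreaRect(P); print(a,"c",cx,cy,wh,ang,"px",k[:,0].mean(0))
    br=((g>(150 if n=="top" else 150))&(m>0)).astype(np.uint8)
    cs,_=cv2.findContours(br,cv2.RETR_EXTERNAL,cv2.CHAIN_APPROX_NONE)
    k=max(cs,key=cv2.contourArea); P=np.array([cast(c,u,v,0.160)[:2] for u,v in k[:,0]],np.float32)*1000
    print("tray",cv2.minAreaRect(P))
tp=r.read_camera("top")
for q in[(280,75),(657,35),(697,302),(313,353)]: print(np.round(cast(tp,q[0]/4+195-.4,q[1]/4+180-.4,.164)*1000,1))
sc=r.read_camera("scene")
for q in[(172,45),(30,183),(285,352),(418,190)]: print(np.round(cast(sc,q[0]/4+195-.4,q[1]/4+125-.4,.164)*1000,1))
E
```

```text
top
752.5 c 511.1661376953125 -136.86500549316406 (75.34564208984375, 93.9076919555664) 6.19485330581665 px [346.44537815 242.34453782]
928.5 c 600.6863403320312 -124.10308837890625 (76.23889923095703, 95.7178955078125) 7.399954319000244 px [339.69918699 207.68292683]
tray ((543.623291015625, -25.800209045410156), (184.67901611328125, 186.11953735351562), 7.449754238128662)
scene
384.5 c 544.6758422851562 105.3890380859375 (49.201107025146484, 151.10816955566406) 87.59540557861328 px [286.36781609 201.31034483]
1072.5 c 680.073974609375 -21.407203674316406 (85.4817123413086, 217.9921875) 7.69407320022583 px [228.4965035  201.27272727]
tray ((542.9879150390625, -69.69657897949219), (192.89146423339844, 291.7226257324219), 7.646251201629639)
[622.9  77.2 164. ]
[ 652.6 -174.5  164. ]
[ 474.4 -198.   164. ]
[438.7  53.2 164. ]
[ 473.3 -194.5  164. ]
[ 654.  -169.6  164. ]
[621.3  89.3 164. ]
[436.7  56.4 164. ]
```

The scrap candidates in the top view are:
- dark notched plate at (346,242)
- dark whole plate at (340,208)
- orange notched look-alikes at (410,217) and (334,300)
- yellow plate at (302,158)

In the crop, the dark plate in the near lane has its missing corner at the upper left, which is +x +y. That one is the scrap.

The stand's origin is about (0.547, -0.058), yaw 7.4°. The measured plate centres agree with the given geometry to 1 mm.

I'll go up and across, and set the fingers partly open.

```bash
python3 -m handwheel '[[0,0,-0.035,0,0,0,0.3],[0,0,-0.035,0,0,0,0.3],[0,0,-0.035,0,0,0,0.3],[0.0243,-0.0213,0,0,0,0,0.3],[0.0243,-0.0213,0,0,0,0,0.3],[0.0243,-0.0213,0,0,0,0,0.3],[0.0243,-0.0213,0,0,0,0,0.3],[0.0243,-0.0213,0,0,0,0,0.3],[0.0243,-0.0213,0,0,0,0,0.3],[0.0243,-0.0213,0,0,0,0,0.3],[0.0243,-0.0213,0,0,0,0,0.3],[0.0243,-0.0213,0,0,0,0,0.3],[0.0243,-0.0213,0,0,0,0,0.3],[0.0243,-0.0213,0,0,0,0,0.3],[0.0243,-0.0213,0,0,0,0,0.3],[0.0243,-0.0213,0,0,0,0,0.3],[0.0243,-0.0213,0,0,0,0,0.3],[0.0243,-0.0213,0,0,0,0,0.3],[0.0243,-0.0213,0,0,0,0,0.3],[0.0243,-0.0213,0,0,0,0,0.3]]'
python3 -m handwheel '[[0,0,0,0,0,-7.1,0.3],[0,0,0,0,0,-7.1,0.3],[0,0,0,0,0,-7.1,0.3],[0,0,0,0,0,-7.1,0.3],[0,0,0,0,0,-7.1,0.3],[0,0,0,0,0,-7.1,0.3],[0,0,0,0,0,-7.1,0.3],[0,0,0,0,0,-7.1,0.3],[0,0,0,0,0,-7.1,0.3],[0,0,0,0,0,-7.1,0.3],[0,0,0,0,0,-7.1,0.3],[0,0,0,0,0,0,0.3],[0,0,0,0,0,0,0.3]]'
cat >> h.py <<'E'
YAW=np.radians(7.4); O=np.array([.5469,-.058])
SX=np.array([np.cos(YAW),np.sin(YAW)]); SY=np.array([-np.sin(YAW),np.cos(YAW)])
def st(p): d=np.array(p[:2])-O; return d@SX,d@SY
def w(x,y): return O+x*SX+y*SY
def show(tx=None,ty=None,tz=None):
    s=r.sense(); R=np.array(s["eef_rot"]); p=np.array(s["tool_pos"])
    a=np.degrees(np.arctan2(R[1,0],R[0,0]))
    print("t",round(s["time_s"],2),"stand xy mm",np.round(np.array(st(p))*1e3,1),"z",round(p[2]*1e3,2),"heading",round(a,2),"F",np.round(s["force"],2),"gap",round(s["finger_gap"],4),"q",np.round(s["qpos"],2),"zaxis",np.round(R[:,2],4))
    if tx is not None:
        W=np.r_[w(tx,ty),tz]; print("tool delta mm",np.round(R.T@(W-p)*1e3,2),"turn z",round(a-97.4,2))
E
python3 -c "
from h import *; show(-.049,-.0695,.18)"
```

```text
time_s: 1.97
tool_pos: [0.4926, -0.1608, 0.3107]
eef_rot: [[0.946, 0.324, 0.0], [0.324, -0.946, -0.0], [0.0, 0.0, -1.0]]
force: [0.9, -1.5, 0.4]
finger_gap: 0.0281
time_s: 3.05
tool_pos: [0.4921, -0.1623, 0.3105]
eef_rot: [[-0.118, 0.993, 0.0], [0.993, 0.118, 0.0], [0.0, 0.0, -1.0]]
force: [-0.6, 0.3, -0.6]
finger_gap: 0.0285
t 3.05 stand xy mm [-67.8 -96.4] z 310.51 heading 96.75 F [-0.58  0.29 -0.58] gap 0.0285 q [ 0.55  0.11 -0.39  1.8   0.04  1.25  0.27] zaxis [ 0.e+00  1.e-04 -1.e+00]
tool delta mm [ 27.09  18.48 130.51] turn z -0.65
```

```bash
python3 -m handwheel '[[0.0135,0.0092,0.02,0,0,-0.65,0.3],[0.0135,0.0092,0.02,0,0,0,0.3],[0,0,0.03,0,0,0,0.3],[0,0,0.03,0,0,0,0.3],[0,0,0.02,0,0,0,0.3],[0,0,0.01,0,0,0,0.3],[0,0,0,0,0,0,0.3],[0,0,0,0,0,0,0.3],[0,0,0,0,0,0,0.3]]'
python3 - <<'E'
from h import *
show(-.049,-.0695,.16)
for n,(x0,y0,x1,y1) in dict(scene=(195,125,350,270),top=(195,180,390,290)).items():
    c=r.read_camera(n); cv2.imwrite(f"pics/{n}1.png",cv2.resize(c["img"][y0:y1,x0:x1,::-1],None,fx=4,fy=4,interpolation=cv2.INTER_CUBIC))
E
```

```text
time_s: 3.8
tool_pos: [0.5078, -0.1333, 0.1819]
eef_rot: [[-0.132, 0.991, 0.002], [0.991, 0.132, -0.0], [-0.001, 0.002, -1.0]]
force: [-0.3, 0.3, 1.1]
finger_gap: 0.0283
t 3.8 stand xy mm [-48.4 -69.6] z 181.92 heading 97.57 F [-0.31  0.35  1.08] gap 0.0283 q [ 0.49  0.23 -0.41  1.95  0.11  0.98  0.16] zaxis [ 1.9e-03 -4.0e-04 -1.0e+00]
tool delta mm [ 0.11 -0.62 21.92] turn z 0.17
```

View pics/scene1.png

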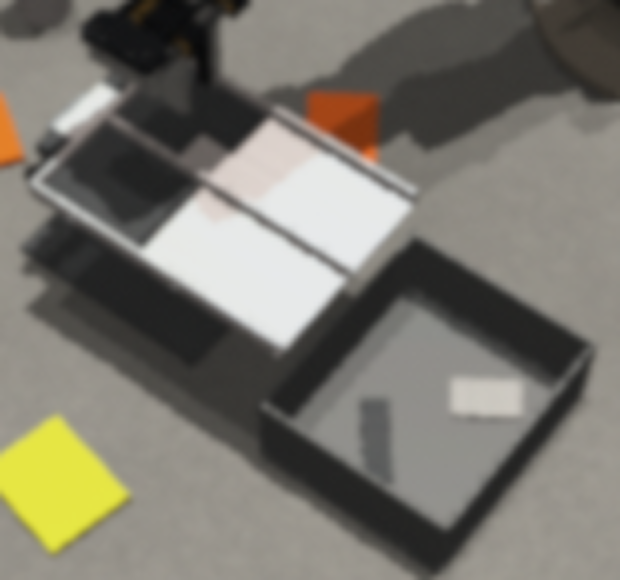

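The fingers hang over the dark notched plate in the near lane, at about (205,80) in the crop. I'll go down and feel for the plate.

```bash
python3 -m handwheel '[[0,0,0.008,0,0,0,0.3],[0,0,0.006,0,0,0,0.3],[0,0,0.003,0,0,0,0.3],[0,0,0.002,0,0,0,0.3],[0,0,0,0,0,0,0.3],[0,0,0,0,0,0,0.3],[0,0,0,0,0,0,0.3]]'; python3 -c "
from h import *; show()"
python3 -m handwheel '[[0,0,0.0005,0,0,0,0.3],[0,0,0.0005,0,0,0,0.3]]'; python3 -m handwheel '[[0,0,0.0004,0,0,0,0.3],[0,0,0,0,0,0,0.3]]'
```

```text
time_s: 4.48
tool_pos: [0.5071, -0.1331, 0.1616]
eef_rot: [[-0.133, 0.991, 0.0], [0.991, 0.133, 0.0], [0.0, 0.0, -1.0]]
force: [-0.1, -0.3, 0.2]
finger_gap: 0.0283
t 4.48 stand xy mm [-49.2 -69.4] z 161.6 heading 97.64 F [-0.12 -0.3   0.2 ] gap 0.0283 q [ 0.49  0.26 -0.41  1.97  0.13  0.94  0.15] zaxis [ 1.e-04  1.e-04 -1.e+00]
time_s: 4.65
tool_pos: [0.5071, -0.1331, 0.1606]
eef_rot: [[-0.133, 0.991, 0.0], [0.991, 0.133, -0.0], [-0.0, 0.0, -1.0]]
force: [-0.6, 0.1, 0.1]
finger_gap: 0.028
time_s: 4.82
tool_pos: [0.507, -0.1331, 0.1601]
eef_rot: [[-0.133, 0.991, 0.0], [0.991, 0.133, 0.0], [0.0, 0.0, -1.0]]
force: [-0.3, 0.1, 0.1]
finger_gap: 0.0284
```

```bash
F() { grep -E "tool_pos|force" | tr '\n' ' '; echo; }
for i in 1; do
python3 -m handwheel '[[0,0,0.0003,0,0,0,0.3],[0,0,0.0003,0,0,0,0.3],[0,0,0,0,0,0,0.3]]' | F; done
```

```text
tool_pos: [0.5069, -0.1331, 0.1594] force: [0.0, 0.4, -0.3]
```

```bash
python3 -m handwheel '[[0,0,0.0003,0,0,0,0.3],[0,0,0.0003,0,0,0,0.3],[0,0,0,0,0,0,0.3]]'
```

```text
time_s: 5.32
tool_pos: [0.507, -0.1331, 0.1588]
eef_rot: [[-0.133, 0.991, -0.0], [0.991, 0.133, 0.0], [0.0, -0.0, -1.0]]
force: [-0.3, 0.9, 0.8]
finger_gap: 0.0285
```

```bash
python3 -m handwheel '[[0,0,0.0003,0,0,0,0.3],[0,0,0.0002,0,0,0,0.3],[0,0,0,0,0,0,0.3]]'
```

```text
time_s: 5.57
tool_pos: [0.507, -0.1331, 0.1585]
eef_rot: [[-0.133, 0.991, 0.0], [0.991, 0.133, 0.0], [0.0, 0.0, -1.0]]
force: [-0.8, 0.2, 2.2]
finger_gap: 0.028
```

```bash
python3 -m handwheel '[[0,0,0.0003,0,0,0,0.3],[0,0,0.0003,0,0,0,0.3],[0,0,0,0,0,0,0.3]]'
```

```text
time_s: 5.82
tool_pos: [0.5071, -0.1331, 0.158]
eef_rot: [[-0.133, 0.991, 0.0], [0.991, 0.133, -0.0], [-0.0, 0.0, -1.0]]
force: [-1.4, 0.8, 6.1]
finger_gap: 0.028
```

```bash
python3 -m handwheel '[[0,0,0.0003,0,0,0,0.3],[0,0,0,0,0,0,0.3]]'
```

```text
time_s: 5.98
tool_pos: [0.5072, -0.1331, 0.1578]
eef_rot: [[-0.133, 0.991, 0.0], [0.991, 0.133, -0.0], [-0.0, 0.0, -1.0]]
force: [-2.5, 1.3, 8.3]
finger_gap: 0.0284
```

Contact came at z ≈ 158.7 mm, which agrees with 150 + 8. The press is 8 N. Now I'll start the slide along the lane.

```bash
python3 -m handwheel '[[0.001,0,0,0,0,0,0.3],[0.002,0,0.0001,0,0,0,0.3],[0.002,0,0.0001,0,0,0,0.3],[0.0025,0,0.0001,0,0,0,0.3],[0.0025,0,0.0001,0,0,0,0.3]]'; python3 -c "
from h import *; show()"
```

```text
time_s: 6.4
tool_pos: [0.5063, -0.1236, 0.1577]
eef_rot: [[-0.133, 0.991, 0.002], [0.991, 0.133, -0.001], [-0.001, 0.001, -1.0]]
force: [0.8, -2.1, 7.3]
finger_gap: 0.0281
t 6.4 stand xy mm [-48.7 -59.8] z 157.67 heading 97.62 F [ 0.82 -2.09  7.32] gap 0.0281 q [ 0.48  0.26 -0.42  1.98  0.13  0.93  0.13] zaxis [ 1.5e-03 -7.0e-04 -1.0e+00]
```

```bash
python3 -m handwheel '[[0.003,0,0.0002,0,0,0,0.3],[0.003,0,0.0002,0,0,0,0.3],[0.003,0,0.0002,0,0,0,0.3],[0.003,0,0.0002,0,0,0,0.3],[0.003,0,0.0002,0,0,0,0.3],[0.003,0,0.0002,0,0,0,0.3]]'; python3 - <<'E'
from h import *
show()
for n,(x0,y0,x1,y1) in dict(scene=(195,125,350,270)).items():
    c=r.read_camera(n); cv2.imwrite(f"pics/{n}2.png",cv2.resize(c["img"][y0:y1,x0:x1,::-1],None,fx=4,fy=4,interpolation=cv2.INTER_CUBIC))
E
```

```text
time_s: 6.9
tool_pos: [0.5041, -0.1057, 0.1567]
eef_rot: [[-0.133, 0.991, 0.002], [0.991, 0.133, -0.001], [-0.001, 0.002, -1.0]]
force: [-0.2, -2.2, 10.1]
finger_gap: 0.0288
t 6.9 stand xy mm [-48.6 -41.8] z 156.66 heading 97.63 F [-0.23 -2.23 10.05] gap 0.0288 q [ 0.45  0.25 -0.43  1.99  0.13  0.93  0.09] zaxis [ 1.9e-03 -7.0e-04 -1.0e+00]
```

View pics/scene2.png

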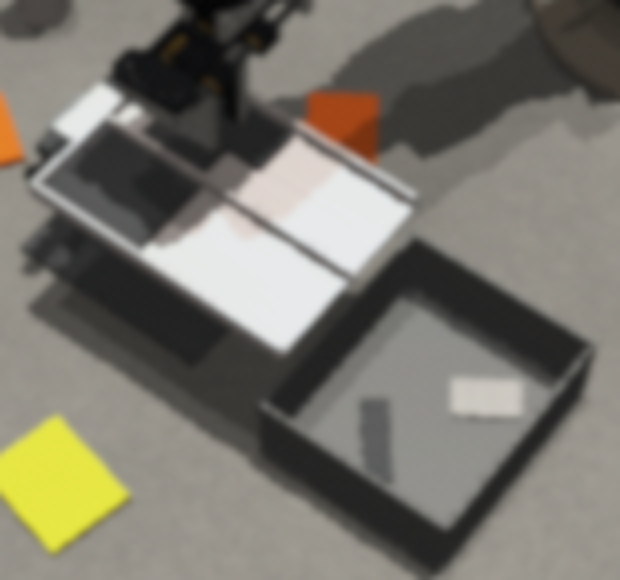

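The plate is moving with the fingers: bare floor shows behind it at about (130,110) in the crop. I'll continue.

```bash
python3 -m handwheel '[[0.003,0,0.0001,0,0,0,0.3],[0.003,0,0.0001,0,0,0,0.3],[0.003,0,0.0001,0,0,0,0.3],[0.003,0,0.0002,0,0,0,0.3],[0.003,0,0.0002,0,0,0,0.3],[0.003,0,0.0002,0,0,0,0.3]]'; python3 -c "
from h import *; show()"
```

```text
time_s: 7.45
tool_pos: [0.5018, -0.0879, 0.1558]
eef_rot: [[-0.133, 0.991, 0.002], [0.991, 0.133, -0.001], [-0.001, 0.002, -1.0]]
force: [0.1, -1.3, 10.0]
finger_gap: 0.0284
t 7.45 stand xy mm [-48.6 -23.8] z 155.76 heading 97.62 F [ 0.1  -1.35 10.  ] gap 0.0284 q [ 0.43  0.24 -0.44  2.    0.13  0.92  0.06] zaxis [ 2.e-03 -7.e-04 -1.e+00]
```

```bash
python3 -m handwheel '[[0.003,0,0.0002,0,0,0,0.3],[0.003,0,0.0002,0,0,0,0.3],[0.003,0,0.0002,0,0,0,0.3],[0.003,0,0.0002,0,0,0,0.3],[0.003,0,0.0002,0,0,0,0.3],[0.003,0,0.0002,0,0,0,0.3]]'; python3 -c "
from h import *; show()"
```

```text
time_s: 7.95
tool_pos: [0.4994, -0.07, 0.1546]
eef_rot: [[-0.133, 0.991, 0.002], [0.991, 0.133, -0.001], [-0.001, 0.002, -1.0]]
force: [-0.7, -2.9, 11.6]
finger_gap: 0.0279
t 7.95 stand xy mm [-48.6  -5.8] z 154.61 heading 97.62 F [-0.67 -2.95 11.57] gap 0.0279 q [ 0.41  0.24 -0.45  2.01  0.13  0.92  0.02] zaxis [ 2.1e-03 -6.0e-04 -1.0e+00]
```

```bash
python3 -m handwheel '[[0.003,0,0,0,0,0,0.3],[0.003,0,0,0,0,0,0.3],[0.003,0,0.0001,0,0,0,0.3],[0.003,0,0.0001,0,0,0,0.3],[0.003,0,0.0001,0,0,0,0.3],[0.003,0,0.0001,0,0,0,0.3]]'; python3 -c "
from h import *; show()"
```

```text
time_s: 8.45
tool_pos: [0.4969, -0.0521, 0.1541]
eef_rot: [[-0.133, 0.991, 0.002], [0.991, 0.133, -0.001], [-0.001, 0.002, -1.0]]
force: [-0.1, -2.4, 9.9]
finger_gap: 0.0284
t 8.45 stand xy mm [-48.8  12.3] z 154.12 heading 97.63 F [-0.11 -2.37  9.88] gap 0.0284 q [ 0.38  0.23 -0.46  2.02  0.13  0.91 -0.01] zaxis [ 1.9e-03 -5.0e-04 -1.0e+00]
```

```bash
python3 -m handwheel '[[0.003,0,0.0002,0,0,0,0.3],[0.003,0,0.0002,0,0,0,0.3],[0.003,0,0.0002,0,0,0,0.3],[0.003,0,0.0002,0,0,0,0.3],[0.003,0,0.0002,0,0,0,0.3],[0.003,0,0.0002,0,0,0,0.3]]'; python3 -c "
from h import *; show()"
```

```text
time_s: 8.95
tool_pos: [0.4945, -0.0342, 0.1529]
eef_rot: [[-0.133, 0.991, 0.002], [0.991, 0.133, -0.0], [-0.001, 0.002, -1.0]]
force: [-0.2, -1.0, 9.8]
finger_gap: 0.0282
t 8.95 stand xy mm [-48.9  30.4] z 152.87 heading 97.63 F [-0.19 -0.99  9.8 ] gap 0.0282 q [ 0.36  0.23 -0.47  2.03  0.13  0.91 -0.05] zaxis [ 1.8e-03 -4.0e-04 -1.0e+00]
```

I'm at y = 30 mm. I'll let go gently and look at where the plate lies before pressing again on its rear part.

```bash
python3 -m handwheel '[[0,0,-0.001,0,0,0,0.3],[0,0,-0.001,0,0,0,0.3],[0,0,-0.001,0,0,0,0.3],[0,0,-0.001,0,0,0,0.3],[0,0,-0.001,0,0,0,0.3],[0,0,-0.001,0,0,0,0.3],[0,0,-0.001,0,0,0,0.3],[0,0,-0.001,0,0,0,0.3],[0,0,-0.003,0,0,0,0.3],[0,0,-0.008,0,0,0,0.3],[-0.015,0,-0.008,0,0,0,0.3],[-0.015,0,0,0,0,0,0.3],[-0.006,0,0,0,0,0,0.3],[0,0,0,0,0,0,0.3],[0,0,0,0,0,0,0.3],[0,0,0,0,0,0,0.3]]'; python3 - <<'E'
from h import *
show()
for n,(x0,y0,x1,y1) in dict(scene=(195,125,350,270),top=(195,180,390,290)).items():
    c=r.read_camera(n); cv2.imwrite(f"pics/{n}3r.png",c["img"][:,:,::-1]);cv2.imwrite(f"pics/{n}3.png",cv2.resize(c["img"][y0:y1,x0:x1,::-1],None,fx=4,fy=4,interpolation=cv2.INTER_CUBIC))
E
```

```text
time_s: 10.28
tool_pos: [0.4983, -0.0689, 0.1791]
eef_rot: [[-0.134, 0.991, -0.0], [0.991, 0.134, 0.0], [0.0, -0.0, -1.0]]
force: [0.6, 0.6, 0.8]
finger_gap: 0.028
t 10.28 stand xy mm [-49.6  -4.5] z 179.14 heading 97.68 F [0.58 0.59 0.84] gap 0.028 q [ 0.41  0.2  -0.45  1.99  0.11  0.97  0.04] zaxis [-3.e-04  4.e-04 -1.e+00]
```

View pics/scene3.png

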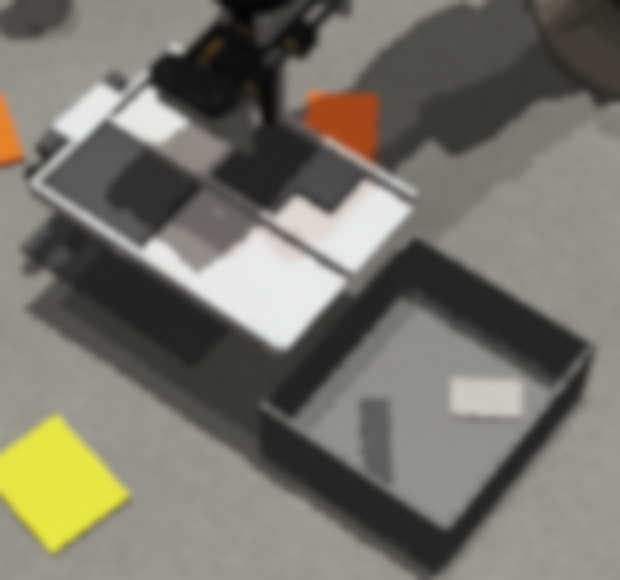

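View pics/top3.png

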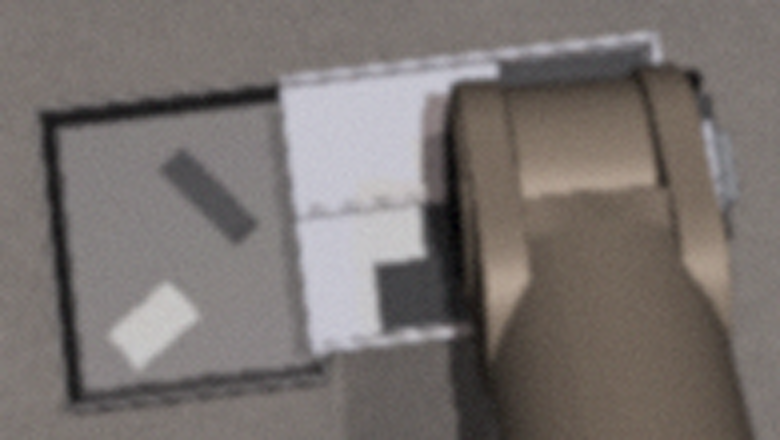

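```bash
python3 - <<'E'
from h import *
tp=r.read_camera("top"); sc=r.read_camera("scene")
for q in[(376,262),(380,332),(424,207),(427,258)]: print("top",np.round(np.array(st(cast(tp,q[0]/4+195-.4,q[1]/4+180-.4,.157)))*1e3,1))
for q in[(213,175),(262,213),(305,185),(331,208),(366,180)]: print("scene",np.round(np.array(st(cast(sc,q[0]/4+195-.4,q[1]/4+125-.4,.157)))*1e3,1))
E
```

```text
top [-38.2  75.9]
top [-84.3  78.9]
top [-5.7 39.8]
top [-39.6  42.1]
scene [ -8.9 -16. ]
scene [-3.4 39. ]
scene [-46.8  49.4]
scene [-41.4  79.9]
scene [-81.3  85.6]
```

The front edge is at y ≈ 78 and the notch at ≈ 42 mm, so the plate's middle is at ≈ 27.5. It has not slipped. The fingers are now 32 mm behind its middle, so I'll press there.

```bash
python3 -m handwheel '[[0,0,0.006,0,0,0,0.3],[0,0,0.006,0,0,0,0.3],[0,0,0.004,0,0,0,0.3],[0,0,0.0025,0,0,0,0.3],[0,0,0.001,0,0,0,0.3],[0,0,0.0005,0,0,0,0.3],[0,0,0.0005,0,0,0,0.3],[0,0,0,0,0,0,0.3],[0,0,0,0,0,0,0.3]]'; python3 -c "
from h import *; show()"
```

```text
time_s: 11.23
tool_pos: [0.4986, -0.0697, 0.1589]
eef_rot: [[-0.133, 0.991, 0.0], [0.991, 0.133, -0.0], [-0.0, 0.0, -1.0]]
force: [-0.2, 0.1, -0.0]
finger_gap: 0.0281
t 11.23 stand xy mm [-49.4  -5.4] z 158.85 heading 97.64 F [-0.21  0.11 -0.03] gap 0.0281 q [ 0.41  0.23 -0.45  2.01  0.12  0.93  0.03] zaxis [ 2.e-04 -0.e+00 -1.e+00]
```

```bash
python3 -m handwheel '[[0,0,0.0007,0,0,0,0.3],[0,0,0.0007,0,0,0,0.3],[0,0,0.0006,0,0,0,0.3],[0,0,0,0,0,0,0.3]]'; python3 -c "
from h import *; show()"
```

```text
time_s: 11.57
tool_pos: [0.4986, -0.0697, 0.1568]
eef_rot: [[-0.133, 0.991, 0.0], [0.991, 0.133, 0.0], [0.0, 0.0, -1.0]]
force: [-1.2, -0.2, 3.2]
finger_gap: 0.0286
t 11.57 stand xy mm [-49.4  -5.3] z 156.77 heading 97.64 F [-1.18 -0.18  3.19] gap 0.0286 q [ 0.41  0.23 -0.45  2.01  0.13  0.92  0.03] zaxis [ 3.e-04  1.e-04 -1.e+00]
```

```bash
python3 -m handwheel '[[0,0,0.0007,0,0,0,0.3],[0,0,0.0007,0,0,0,0.3],[0,0,0.0006,0,0,0,0.3],[0,0,0,0,0,0,0.3]]'; python3 -c "
from h import *; show()"
```

```text
time_s: 11.9
tool_pos: [0.4986, -0.0696, 0.155]
eef_rot: [[-0.133, 0.991, 0.0], [0.991, 0.133, -0.0], [-0.0, 0.0, -1.0]]
force: [-1.5, 1.2, 8.4]
finger_gap: 0.0278
t 11.9 stand xy mm [-49.4  -5.3] z 154.96 heading 97.64 F [-1.54  1.24  8.41] gap 0.0278 q [ 0.4   0.23 -0.45  2.01  0.13  0.92  0.02] zaxis [ 3.e-04 -0.e+00 -1.e+00]
```

```bash
python3 -m handwheel '[[0.0015,0,0.0001,0,0,0,0.3],[0.003,0,0.0002,0,0,0,0.3],[0.003,0,0.0002,0,0,0,0.3],[0.003,0,0.0002,0,0,0,0.3],[0.003,0,0.0002,0,0,0,0.3],[0.003,0,0.0002,0,0,0,0.3],[0.003,0,0.0002,0,0,0,0.3]]'; python3 -c "
from h import *; show()"
```

```text
time_s: 12.48
tool_pos: [0.4965, -0.0506, 0.1539]
eef_rot: [[-0.133, 0.991, 0.001], [0.991, 0.133, -0.0], [-0.001, 0.001, -1.0]]
force: [0.0, -1.7, 8.7]
finger_gap: 0.028
t 12.48 stand xy mm [-49.   13.9] z 153.9 heading 97.63 F [ 0.03 -1.67  8.66] gap 0.028 q [ 0.38  0.23 -0.46  2.02  0.13  0.91 -0.02] zaxis [ 1.4e-03 -4.0e-04 -1.0e+00]
```

```bash
python3 -m handwheel '[[0.003,0,0.0002,0,0,0,0.3],[0.003,0,0.0002,0,0,0,0.3],[0.003,0,0.0002,0,0,0,0.3],[0.003,0,0.0002,0,0,0,0.3],[0.003,0,0.0002,0,0,0,0.3],[0.003,0,0.0002,0,0,0,0.3],[0.003,0,0.0002,0,0,0,0.3]]'; python3 -c "
from h import *; show()"
```

```text
time_s: 13.07
tool_pos: [0.4937, -0.0297, 0.1525]
eef_rot: [[-0.133, 0.991, 0.001], [0.991, 0.133, -0.0], [-0.001, 0.001, -1.0]]
force: [0.3, -1.3, 8.5]
finger_gap: 0.0282
t 13.07 stand xy mm [-49.1  34.9] z 152.54 heading 97.63 F [ 0.34 -1.33  8.45] gap 0.0282 q [ 0.35  0.23 -0.47  2.03  0.13  0.91 -0.06] zaxis [ 1.4e-03 -4.0e-04 -1.0e+00]
```

```bash
python3 -m handwheel '[[0.003,0,0.0003,0,0,0,0.3],[0.003,0,0.0003,0,0,0,0.3],[0.003,0,0.0003,0,0,0,0.3],[0.003,0,0.0003,0,0,0,0.3],[0.003,0,0.0003,0,0,0,0.3],[0.003,0,0.0003,0,0,0,0.3],[0.003,0,0.0003,0,0,0,0.3]]'; python3 -c "
from h import *; show()"
```

```text
time_s: 13.65
tool_pos: [0.491, -0.0089, 0.1505]
eef_rot: [[-0.133, 0.991, 0.002], [0.991, 0.133, -0.0], [-0.001, 0.002, -1.0]]
force: [0.9, -1.9, 8.6]
finger_gap: 0.0279
t 13.65 stand xy mm [-49.1  55.9] z 150.49 heading 97.63 F [ 0.91 -1.88  8.56] gap 0.0279 q [ 0.32  0.22 -0.49  2.04  0.13  0.9  -0.11] zaxis [ 1.6e-03 -3.0e-04 -1.0e+00]
```

```bash
python3 -m handwheel '[[0.003,0,0.0003,0,0,0,0.3],[0.003,0,0.0003,0,0,0,0.3],[0.003,0,0.0003,0,0,0,0.3],[0.003,0,0.0003,0,0,0,0.3],[0.003,0,0.0003,0,0,0,0.3],[0.003,0,0.0003,0,0,0,0.3]]'; python3 - <<'E'
from h import *
show()
for n,(x0,y0,x1,y1) in dict(scene=(195,125,350,270)).items():
    c=r.read_camera(n);cv2.imwrite(f"pics/{n}4.png",cv2.resize(c["img"][y0:y1,x0:x1,::-1],None,fx=4,fy=4,interpolation=cv2.INTER_CUBIC))
E
```

```text
time_s: 14.15
tool_pos: [0.4886, 0.009, 0.1487]
eef_rot: [[-0.133, 0.991, 0.002], [0.991, 0.133, -0.0], [-0.0, 0.001, -1.0]]
force: [-0.4, -2.0, 9.3]
finger_gap: 0.0286
t 14.15 stand xy mm [-49.2  73.9] z 148.66 heading 97.63 F [-0.38 -2.05  9.25] gap 0.0286 q [ 0.29  0.22 -0.5   2.05  0.14  0.9  -0.15] zaxis [ 1.5e-03 -3.0e-04 -1.0e+00]
```

View pics/scene4.png

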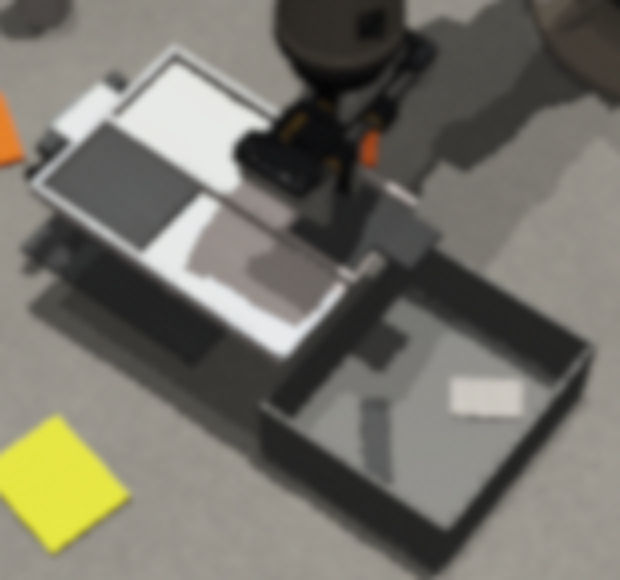

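The plate overhangs the edge at about (405,235) in the crop, and the whole plate hasn't moved. I'll continue until its centre of mass is past the edge.

```bash
python3 -m handwheel '[[0.003,0,0.0003,0,0,0,0.3],[0.003,0,0.0003,0,0,0,0.3],[0.003,0,0.0003,0,0,0,0.3],[0.003,0,0.0003,0,0,0,0.3],[0.003,0,0.0003,0,0,0,0.3],[0.003,0,0.0003,0,0,0,0.3]]'; python3 -c "
from h import *; show()"
```

```text
time_s: 14.7
tool_pos: [0.4862, 0.0269, 0.1469]
eef_rot: [[-0.133, 0.991, 0.002], [0.991, 0.133, -0.0], [-0.0, 0.001, -1.0]]
force: [0.7, -1.0, 8.7]
finger_gap: 0.0283
t 14.7 stand xy mm [-49.2  92. ] z 146.86 heading 97.63 F [ 0.66 -0.95  8.69] gap 0.0283 q [ 0.27  0.22 -0.51  2.05  0.14  0.89 -0.19] zaxis [ 1.5e-03 -2.0e-04 -1.0e+00]
```

```bash
python3 -m handwheel '[[0.003,0,0.0003,0,0,0,0.3],[0.003,0,0.0003,0,0,0,0.3],[0.003,0,0.0003,0,0,0,0.3],[0.003,0,0.0003,0,0,0,0.3],[0.003,0,0.0003,0,0,0,0.3],[0.003,0,0.0003,0,0,0,0.3]]'; python3 -c "
from h import *; show()"
```

```text
time_s: 15.2
tool_pos: [0.4838, 0.0448, 0.1451]
eef_rot: [[-0.133, 0.991, 0.002], [0.991, 0.133, -0.0], [-0.0, 0.001, -1.0]]
force: [-0.4, -2.0, 9.4]
finger_gap: 0.0287
t 15.2 stand xy mm [-49.3 110. ] z 145.06 heading 97.63 F [-0.38 -2.02  9.42] gap 0.0287 q [ 0.24  0.23 -0.52  2.06  0.14  0.89 -0.23] zaxis [ 1.5e-03 -2.0e-04 -1.0e+00]
```

```bash
python3 -m handwheel '[[0.002,0,0,0,0,0,0.3],[0.001,0,-0.0005,0,0,0,0.3],[0,0,-0.001,0,0,0,0.3],[0,0,-0.001,0,0,0,0.3],[0,0,-0.001,0,0,0,0.3],[0,0,-0.001,0,0,0,0.3],[0,0,-0.001,0,0,0,0.3],[0,0,-0.001,0,0,0,0.3]]'; python3 - <<'E'
from h import *
show()
for n,(x0,y0,x1,y1) in dict(scene=(195,125,350,270)).items():
    c=r.read_camera(n);cv2.imwrite(f"pics/{n}5.png",cv2.resize(c["img"][y0:y1,x0:x1,::-1],None,fx=4,fy=4,interpolation=cv2.INTER_CUBIC))
E
```

```text
time_s: 15.87
tool_pos: [0.483, 0.048, 0.1513]
eef_rot: [[-0.133, 0.991, 0.001], [0.991, 0.133, 0.0], [0.0, 0.001, -1.0]]
force: [0.7, 1.7, 2.6]
finger_gap: 0.0277
t 15.87 stand xy mm [-49.7 113.3] z 151.26 heading 97.65 F [0.68 1.73 2.56] gap 0.0277 q [ 0.24  0.22 -0.52  2.05  0.14  0.9  -0.23] zaxis [ 7.e-04  3.e-04 -1.e+00]
```

View pics/scene5.png

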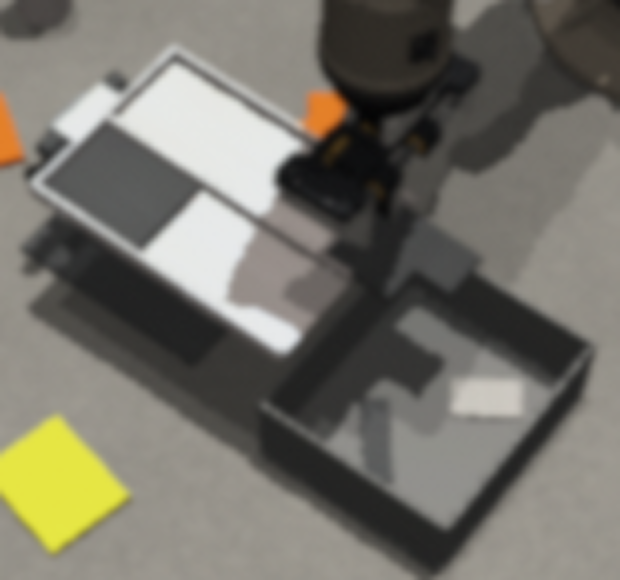

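The rear of the plate is starting to rise against the fingers (2.6 N). I'll let it tip and drop.

```bash
python3 -m handwheel '[[0,0,-0.002,0,0,0,0.3],[0,0,-0.003,0,0,0,0.3],[0,0,-0.004,0,0,0,0.3],[0,0,-0.006,0,0,0,0.3],[0,0,-0.008,0,0,0,0.3],[0,0,-0.012,0,0,0,0.3],[0,0,-0.016,0,0,0,0.3],[0,0,-0.02,0,0,0,0.3],[0,0,-0.02,0,0,0,0.3],[0,0,-0.02,0,0,0,0.3]]'; python3 - <<'E'
from h import *
show()
for n,(x0,y0,x1,y1) in dict(scene=(195,125,350,270)).items():
    c=r.read_camera(n);cv2.imwrite(f"pics/{n}6.png",cv2.resize(c["img"][y0:y1,x0:x1,::-1],None,fx=4,fy=4,interpolation=cv2.INTER_CUBIC))
E
```

```text
time_s: 16.75
tool_pos: [0.4824, 0.0476, 0.2635]
eef_rot: [[-0.133, 0.991, -0.0], [0.991, 0.133, -0.0], [-0.0, -0.0, -1.0]]
force: [-0.6, 0.5, -0.5]
finger_gap: 0.0281
t 16.75 stand xy mm [-50.4 113. ] z 263.5 heading 97.64 F [-0.56  0.53 -0.46] gap 0.0281 q [ 0.27  0.09 -0.53  1.92  0.05  1.14 -0.15] zaxis [-1.e-04 -1.e-04 -1.e+00]
```

View pics/scene6.png

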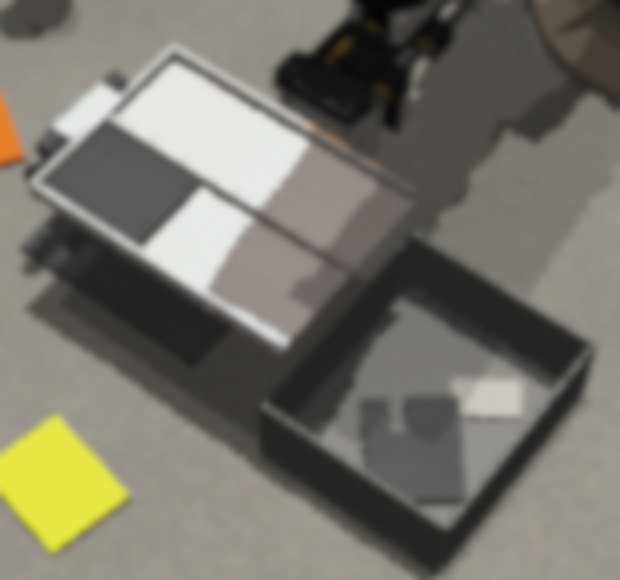

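The notched plate lies in the bin at about (412,450) in the crop. I'll wait a second, then check everything.

```bash
python3 -m handwheel '[[0,0,-0.02,0,0,0,0.3],[0,0,-0.02,0,0,0,0.3],[0,0,0,0,0,0,0.3],[0,0,0,0,0,0,0.3],[0,0,0,0,0,0,0.3],[0,0,0,0,0,0,0.3],[0,0,0,0,0,0,0.3],[0,0,0,0,0,0,0.3],[0,0,0,0,0,0,0.3],[0,0,0,0,0,0,0.3],[0,0,0,0,0,0,0.3],[0,0,0,0,0,0,0.3]]'; python3 - <<'E'
from h import *
show()
for n in ("scene","top"):
    c=r.read_camera(n)["img"][:,:,::-1]; cv2.imwrite(f"pics/{n}7.png",c)
    a=cv2.imread(f"pics/{n}0.png"); d=cv2.absdiff(a,np.ascontiguousarray(c)).max(2); cv2.imwrite(f"pics/{n}d.png",np.hstack([c[100:350,150:450],cv2.merge([d]*3)[100:350,150:450]]))
    reg=dict(scene=dict(can=(190,85,215,135),jar=(155,195,182,225),wrench=(368,285,415,335),sound=(205,158,243,185)),top=dict(can=(428,255,470,283),jar=(348,135,376,163),wrench=(100,205,122,272),sound=(322,193,362,222)))[n]
    for k,(x0,y0,x1,y1) in reg.items(): print(n,k,"mean diff",d[y0:y1,x0:x1].mean().round(1),"p99",np.percentile(d[y0:y1,x0:x1],99))
E
```

```text
time_s: 17.8
tool_pos: [0.4827, 0.0478, 0.302]
eef_rot: [[-0.133, 0.991, -0.0], [0.991, 0.133, 0.0], [0.0, -0.0, -1.0]]
force: [-0.0, -0.2, -1.0]
finger_gap: 0.0282
t 17.8 stand xy mm [-50.  113.2] z 301.97 heading 97.64 F [-0.03 -0.23 -0.99] gap 0.0282 q [ 0.28  0.06 -0.53  1.87  0.03  1.22 -0.13] zaxis [-1.e-04  1.e-04 -1.e+00]
scene can mean diff 14.7 p99 89.0
scene jar mean diff 4.0 p99 6.0
scene wrench mean diff 4.6 p99 6.0
scene sound mean diff 10.0 p99 145.0
top can mean diff 3.6 p99 9.0
top jar mean diff 3.6 p99 9.0
top wrench mean diff 3.6 p99 9.0
top sound mean diff 4.0 p99 11.0
```

View pics/scene7.png

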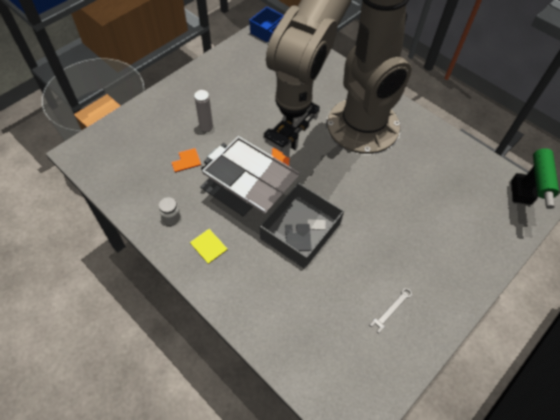

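View pics/topd.png

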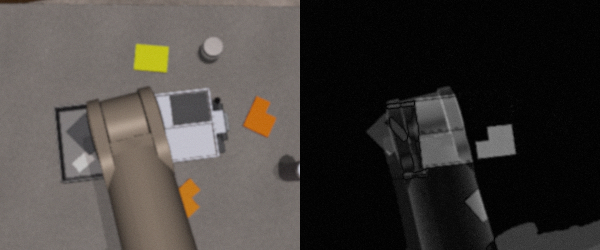

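```bash
python3 -c "
from bench import r; print(r.hand_in())"
```

```text
the job is handed in; nothing more can be done
None
```

The notched scrap plate is in the bin, and I handed the job in at about 18 s of the 64 s allowed. I pressed on it with the spread fingertips and slid it along its lane in two strokes. The second stroke pressed nearer its back edge, until its centre of mass was past the tray's open edge. Then I eased off and it tipped and dropped.

- **Forces:** the highest press I read was 11.6 N, under the 15 N limit. I only read it at the end of each short move, so brief peaks in between were not seen.
- **Scrap plate:** it lay in the bin just after the drop and in a second picture about a second later.
- **Whole plate, can, jar and wrench:** the top view before and after shows no change at any of them beyond image noise.
- **One disagreement:** in the scene view the areas I compared around the can and the whole plate did differ. I put that down to the arm's moved shadow and the scrap plate leaving the picture, because the top view shows both unmoved.
- **Robot at hand-in:** it was touching nothing, with the fingertips about 0.30 m above the bench.

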